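# Prop the service tablet against the toolbox

## Task

Take the service tablet out of the charging rack and prop it against the front of the blue toolbox so the wiring diagram can be read while working on the machine: standing on the bench on its bottom short edge, in front of the middle of the toolbox and square to it, screen facing out, leaning back about 20 degrees on the lid's front edge. Do not drop it: stand its foot on the bench and lean it back before you let go, then leave it standing by itself, with the phone and everything else left where they are.

Things in the scene. Friction and masses are not known exactly. Their poses are not given: they have to be found in the camera images.
- tablet: Service tablet in a black bumper with orange corners: slab 14 mm thick (x), 135 wide (y), 210 tall (z), about 0.5 kg. Starts upright on its bottom short edge in a rack slot. Origin: middle of that bottom edge, mid thickness; z runs up the slab, x points out of the plain black back, so the lit screen (pale, coloured wiring diagram) faces -x.
- tablet_top (a point): Middle of the tablet's top short edge, 210 mm up the slab from the origin of tablet: the place to take it, pinched through its 14 mm thickness from above.
- rack: White charging rack, fixed, 250 (x) x 150 mm, base 18 mm high: devices stand on it. Slots at x = -82.5, -27.5, 27.5, 82.5 mm, each between two fins (120 mm along y, tops 78 mm above the bench) 19 mm apart; screens face the rack's -x. Tablet and phone are in the second and fourth slots, either way round; they lift straight up. Origin: centre of its underside.
- toolbox: Blue steel toolbox, shut, fixed, 384 mm long (y), 164 deep (x), 115 high. Front, with two steel latches (at y = -155, 155 mm, 6 mm proud), faces its -x. The lid's straight front edge, foremost between the latches, is at x = -82 mm, z = 115 mm, rounded 3 mm. Black handle folded on the lid, x = 15 to 45 mm, up to 126 mm high. Origin: centre of its underside.
- table: The green bench top, at z = 0, on which the toolbox, the rack and all the clutter stand. It grips the tablet's rubber foot well: leant back up to about 30 degrees, the tablet does not slide.
- phone: Smartphone in a blue case, 11 x 74 x 146 mm, standing upright on a short edge in the other used slot of the rack (its top 164 mm above the bench); stays there. Origin: middle of its lower edge.
- screwdriver: Screwdriver with a green handle, about 200 mm long, lying on the bench near the robot. Bystander. Origin: at its underside.
- wrench: Steel wrench, about 170 mm long, lying flat on the bench on the right. Bystander. Origin: at its underside.
- tape: Clear tape roll lying flat, 110 mm across, 48 mm high. Bystander. Origin: centre of its underside.
- oiler: White oil bottle with a red cap, 48 mm across, 130 mm tall, standing at the left beyond the rack. Bystander. Origin: centre of its underside.
Not all that is in view belongs to the job. Of the things like the tablet, leave any that is pink, purple or red; of the rest the larger one is meant.

How it is judged:
On the way:
1. while still held, the tablet's foot stands on the bench in front of the toolbox and the tablet is leant back at least 4 degrees, screen out (contact force between tablet and table above 0.3 N and contact force between tablet and the fingers above 1 N and height (world z) of tablet below 0.015 m and x of tablet in the frame of toolbox between -0.22 and -0.085 m and y of tablet in the frame of toolbox between -0.09 and 0.09 m and angle between tablet's own x axis and vertical above 1.64 rad), for 0.1 s.
At the end, for the whole second after the job is handed in: Tablet at rest on the bench on its bottom short edge (within 15 mm), back on the toolbox, screen out and up, leaning back 8 to 34 degrees, within 12 degrees of square, foot within 60 mm of the middle of the toolbox's length and 90 to 190 mm in front of its centre line (x of tablet in the frame of toolbox between -0.19 and -0.09 m and y of tablet in the frame of toolbox between -0.06 and 0.06 m and height (world z) of tablet below 0.015 m and angle between tablet's own z axis and vertical between 0.14 and 0.6 rad and angle between tablet's own x axis and vertical between 1.7 and 2.18 rad and angle between tablet's own y axis and vertical between 1.47 and 1.67 rad and angle between the y axis of tablet and the y axis of toolbox, either way round below 0.21 rad and contact force between tablet and toolbox above 0.2 N and linear speed of tablet below 0.02 m/s and angular speed of tablet below 0.1 rad/s); the robot touches nothing.
It fails at once if the phone or another bystander is moved by more than 30 mm (distance of any of phone, screwdriver, wrench, tape, oiler from where it was at the start of the episode above 0.03 m).
It also fails if it takes over 42 s, if anything falls off the work surface, if the arm or the gripper's body presses on something with over 40 N, if the wrist force passes 120 N, or if a joint passes its speed limit or range.

## Robot

A 6-joint arm with a two-finger parallel gripper is mounted at the origin on the work surface. World frame = base frame: x ahead of the robot, y to its left, z up, the work surface at z = 0. Lengths are in m, angles in rad, forces in N, time in s.
With the tool pointing down it reaches from about 0.35 to 0.725 m from the base axis. Payload 6 kg.
Tool frame: the origin (TCP) lies midway between the tips of the shut fingers; the grasp point (between the pads) lies 19 mm behind it; z points along the fingers, y is the line along which they close (so a half turn about z gives the same grasp; the last joint's range is limited). The gripper opens to 85 mm and grips with 20 to 120 N. Pads are 22 mm wide; open, the fingers measure 114 mm over their backs; the gripper's body (76 mm by 85 mm) begins 54 mm behind the grasp point. The pads swing forward as they close: fully open they stand 13 mm farther back than shut.
Start: joints at [-0.969, 0.04, 0.085, 0, -1.615, -0.334], TCP at [0.159, -0.579, 0.231] pointing down, gripper open.
Joint ranges: [-2.56, 2.56], [-1.29, 2.01], [-1.08, 1.49], [-3.29, 1.98], [-2.81, -0.18], [-2.99, 2.99]. Speed limits (rad/s): [2.57, 2.57, 3.01, 3.14, 3.14, 3.14].

## Interface

Orientations are given as a rotation vector (axis times angle).
In Python, from bench import get_state, imaging, r, models gives the robot as it stands. The module is installed in compiled form; this text tells all that it offers.
- The arm moves only by the tool play_rows, never from a script. Its arguments are lists of equal length, an entry for each row: "hand": the opening, from 0 (shut) to 1 (fully open); "xyz": the shift along the world's x, y, z in m, a list of three; "twist": the turn, a rotation vector about the world's x, y, z in rad, a list of three. In form: {"hand": [hand, ...], "xyz": [[x, y, z], ...], "twist": [[rx, ry, rz], ...]}. A call has 1 to 10 rows; each row shifts and turns the commanded pose from where the row before left it; what a row does not reach is not made up. A row lasts 1/8 s, in which the tool goes at most 62.5 mm and 10.7 degrees, less where a joint would pass 70% of its speed; a pose out of reach is approached as far as the arm can. A call is refused whole if a number of a shift passes 0.0625 or a number of a turn 0.188, either way. A call with a gripper value outside its range is refused whole. The fingers move at their own pace and stop on an object; "newtons" is the grip in N (left out, the last holds). Time passes only in rows, so rows that do not move let the fingers close. It gives the time, the measured TCP pose, the force, the opening and the grip force at its end, in the units of the state.
- get_state(): the state, without advancing time (a new reading comes with each control period).
- imaging.camera(name): name is "scene" or "top" or "wrist"; returns (picture, depth): 480x640x3 uint8, blue, green, red; 480x640 float32, m along the optical axis (not along the pixel's ray), 0 where there is no reading.
- imaging.camera_model(name): a dict with "camera_matrix" (3x3 intrinsics, pixels), "extrinsics" (4x4, takes a point from world to camera coordinates); the wrist camera has in their place "mount" (4x4, takes a point from camera to tool coordinates, whose origin is the TCP and whose axes are the flange's). Camera axes: x right, y down, z forward; pixel columns grow to the right and rows downward; lengths in m; the calibration is good to about 2 mm. A picture is of the moment at which its call begins: read the wrist's pose just before it. camera_model takes no time and is no camera call.
- r.job_done(): hands the job in; it is judged then, once.
Trained networks look in the newest picture that a camera, given by its name, has taken for a name from the list of things; names that differ only in an ending like _2 or _b are one class to them, and where a whole thing is asked for, a point or a joint stands for the part that bears it (a point fixed in the world has none). Each returns a list of dicts, best first, with "conf" (0 to 1); they miss things now and then, are a little off and sometimes report something else, mostly with a low value. They report only what shows in the picture. A call takes as long as a camera call. They do not tell look-alikes from the thing itself.
- models.outline_of(thing, camera): "mask" (480x640 bool, what is visible of it) and "xy" ([column, row] in pixels, amid what is visible of it).
The state is a dict: "clock": time; "joint_pos": joint angles; "qd": joint speeds; "joint_efforts": joint torques, N m; "eef_pos": TCP position; "ee_rot": TCP orientation; "force": force on the tool from outside, world axes, zero at the start; "moment": the same for the moment, N m; "grip_width": finger opening in m; "finger_force": force on a finger pad.
Only numpy, scipy, OpenCV 4.12 (cv2) and the standard library are available. Lean on these libraries where they do the work, as an engineer would, in place of code of your own. Each camera call takes 0.05 s, during which the arm holds its last target. There are 200 camera calls.

## Working session

There is one attempt and no reset: what is moved stays moved. The work goes in short steps, Python scripts to look and compute and a tool call to move; the robot and the scene stay as the last step left them, time stands still between calls to the robot, and variables do not carry over. Pictures are saved under pics/ and viewed, at most 10 in all, crops included, and the job is handed in when it is done.

Besides the shell and the picture viewer there is one more tool, called by a JSON object that holds its "name" and its "arguments", one argument or row to a line. play_rows: Moves the arm, as the interface text tells. Its arguments: {"type":"object","properties":{"hand":{"type":"array","items":{"type":"number"}},"xyz":{"type":"array","items":{"type":"array","items":{"type":"number"}}},"twist":{"type":"array","items":{"type":"array","items":{"type":"number"}}},"newtons":{"type":"number"}},"required":["hand","xyz","twist"]}

```bash
mkdir -p pics
cat > h.py <<'E'
import numpy as np, cv2
from bench import get_state, imaging, r, models
def cloud(cam, depth):
    m=imaging.camera_model(cam); K=np.array(m["camera_matrix"])
    if "extrinsics" in m: T=np.linalg.inv(np.array(m["extrinsics"]))
    else: raise Exception
    v,u=np.mgrid[0:480,0:640]
    P=np.stack([(u-K[0,2])/K[0,0]*depth,(v-K[1,2])/K[1,1]*depth,depth],-1)
    W=P@T[:3,:3].T+T[:3,3]; W[depth<=0]=np.nan
    return W
E
python3 - <<'E'
from h import *
out={}
for c in ["scene","top"]:
    p,d=imaging.camera(c); out[c]=p; cv2.imwrite(f"pics/{c}0.png",p); W=cloud(c,d); np.save(f"{c}.npy",W)
    for t in ["tablet","rack","toolbox","phone"]:
        for o in models.outline_of(t,c)[:4]:
            w=W[o["mask"]]; w=w[~np.isnan(w[:,0])]
            print(c,t,round(o["conf"],2),np.round(o["xy"]),o["mask"].sum(),np.round(np.percentile(w,[2,50,98],axis=0),3).tolist() if len(w) else None)
print(get_state())
E
```

```text
scene tablet 0.96 [397. 348.] 1072 [[0.512, 0.421, 0.001], [0.547, 0.45, 0.079], [0.581, 0.477, 0.144]]
scene tablet 0.9 [484. 368.] 825 [[0.359, 0.618, 0.008], [0.453, 0.65, 0.164], [0.489, 0.663, 0.214]]
scene tablet 0.71 [341. 303.] 1294 [[0.585, 0.208, 0.039], [0.6, 0.285, 0.164], [0.61, 0.338, 0.232]]
scene tablet 0.58 [423. 242.] 2247 [[0.218, 0.19, 0.009], [0.252, 0.247, 0.121], [0.286, 0.301, 0.213]]
scene rack 0.84 [364. 321.] 2998 [[0.404, 0.2, 0.007], [0.516, 0.308, 0.026], [0.636, 0.36, 0.081]]
scene rack 0.73 [322. 281.] 112345 [[-0.185, -0.884, -0.008], [0.554, 0.101, 0.001], [1.026, 0.904, 0.011]]
scene toolbox 0.85 [241. 254.] 6552 [[0.522, -0.28, 0.016], [0.693, -0.064, 0.116], [0.819, 0.075, 0.125]]
scene toolbox 0.47 [320. 283.] 112158 [[-0.185, -0.885, -0.008], [0.554, 0.1, 0.001], [1.026, 0.906, 0.01]]
scene toolbox 0.41 [373. 292.] 452 [[0.479, 0.25, 0.069], [0.489, 0.292, 0.128], [0.496, 0.322, 0.168]]
scene phone 0.65 [372. 294.] 475 [[0.477, 0.249, 0.067], [0.489, 0.291, 0.127], [0.496, 0.322, 0.168]]
top tablet 0.91 [250. 326.] 691 [[0.209, 0.18, 0.024], [0.
[... 758 characters left out ...]
ock': 0.5, 'joint_pos': array([-9.69246041e-01,  4.02203209e-02,  8.47580812e-02, -5.50363027e-05,
       -1.61554196e+00, -3.33655309e-01]), 'qd': array([ 7.99926310e-05, -1.05727296e-03,  3.37048395e-04, -7.34559416e-05,
        8.96249160e-04,  1.01994473e-04]), 'joint_efforts': array([ 4.33265704e-04, -3.67540777e+01,  3.47162533e+01,  6.92785487e+00,
       -1.17772714e-03,  6.00002096e-06]), 'eef_pos': array([ 0.1588084 , -0.57854685,  0.2312158 ]), 'ee_rot': array([ 4.19549084e-01, -3.11340690e+00, -3.30393427e-04]), 'force': array([-0.52981905,  0.82123862,  0.02478624]), 'moment': array([-0.04367619,  0.06059068, -0.02172317]), 'finger_force': 0.0, 'grip_width': 0.08514656222099086}
```

Run:
```python
import cv2
a=cv2.imread("pics/scene0.png")[180:430,180:540]; b=cv2.imread("pics/top0.png")[130:380,60:500]
a=cv2.resize(a,None,fx=2.2,fy=2.2,interpolation=2); cv2.imwrite("pics/sc.png",a)
cv2.imwrite("pics/tc.png",cv2.resize(b,None,fx=1.8,fy=1.8,interpolation=2))
```

```text
(no output)
```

View pics/sc.png

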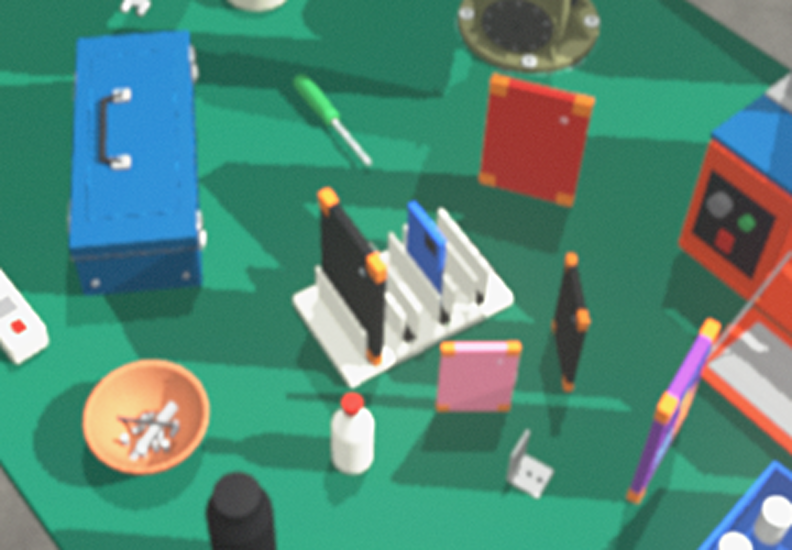

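View pics/tc.png

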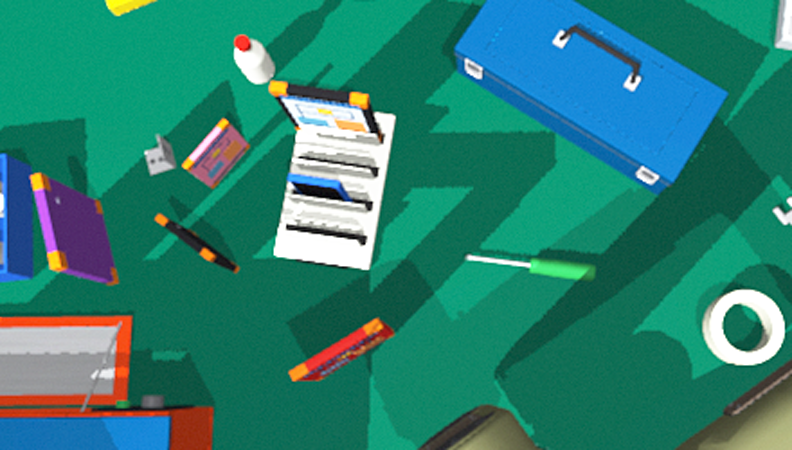

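The tablet-like things (full-image pixels) are:
- Black in the rack: scene (341,303), top (242,188).
- Small black, free-standing: scene (440,326).
- Red: scene (423,242).
- Pink: scene (397,348).
- Purple: scene (484,368).

The black one in the rack is meant: it isn't pink, purple or red, and it's the larger of the two black ones. Its lit screen faces the robot. Next I'll measure its pose and confirm it in one crop.

Run:
```python
from h import *
from scipy.spatial.transform import Rotation as R
def rect(P): return cv2.minAreaRect((P[:,:2]*1000).astype(np.float32))
for c,ref in [("top",(0.59,0.265)),("scene",(0.60,0.27))]:
    W=np.load(c+".npy"); 
    def sel(x0,x1,y0,y1,z0,z1): return np.nan_to_num((W[...,0]>x0)&(W[...,0]<x1)&(W[...,1]>y0)&(W[...,1]<y1)&(W[...,2]>z0)&(W[...,2]<z1))
    t=W[sel(.52,.68,.15,.40,.215,.25)]; print(c,"tab top",len(t),rect(t),np.percentile(t[:,2],[5,50,95]).round(3))
    t=W[sel(.52,.68,.15,.40,.1,.25)]; print(c,"tab all",len(t),rect(t), np.polyfit(t[:,1],t[:,0],1))
    b=W[sel(.45,.9,-.35,.15,.105,.119)]; print(c,"box lid",len(b),rect(b),np.median(b[:,2]))
    b=sel(.36,.66,.15,.38,.012,.023); b=W[b]; print(c,"rack base",rect(b))
p=cv2.imread("pics/top0.png"); cv2.imwrite("pics/conf.png",cv2.resize(p[155:285,185:315],None,fx=4.5,fy=4.5,interpolation=2))
s=get_state(); print(R.from_rotvec(s["ee_rot"]).as_matrix().round(3)); print(imaging.camera_model("wrist"))
```

```text
top tab top 368 ((591.4205932617188, 267.6353454589844), (135.377197265625, 16.671449661254883), 80.93508911132812) [0.217 0.227 0.231]
top tab all 1005 ((591.0023803710938, 267.613037109375), (135.58653259277344, 17.452632904052734), 81.34864044189453) [0.15135838 0.54610138]
top box lid 7070 ((658.4972534179688, -121.48193359375), (384.8275146484375, 170.1485595703125), 55.906898498535156) 0.11514161213097085
top rack base ((506.3077697753906, 272.364501953125), (150.5991668701172, 253.60140991210938), 80.8293228149414)
scene tab top 314 ((593.8876342773438, 272.1817321777344), (137.52713012695312, 17.25912857055664), 80.9711685180664) [0.217 0.228 0.232]
scene tab all 1060 ((594.2835083007812, 271.6298522949219), (143.4640655517578, 18.078975677490234), 80.87278747558594) [0.13992324 0.56013392]
scene box lid 3824 ((660.0792846679688, -117.17227172851562), (395.5487976074219, 167.46946716308594), 56.43454360961914) 0.11563657915001335
scene rack base ((505.26641845703125, 245.75985717773438), (220.45944213867188, 257.7775573730469), 82.67977905273438)
[[-0.964 -0.265 -0.   ]
 [-0.265  0.964  0.   ]
 [ 0.     0.    -1.   ]]
{'camera_matrix': array([[388.28568785,   0.        , 320.06926515],
       [  0.        , 388.28568785, 235.82552686],
       [  0.        ,   0.        ,   1.        ]]), 'mount': array([[-6.90368785e-04, -9.46557728e-01, -3.22533704e-01,
         8.31740504e-02],
       [ 9.99999753e-01, -6.96198268e-04, -9.72821204e-05,
        -2.44609287e-04],
       [-1.32464263e-04, -3.22533692e-01,  9.46557975e-01,
        -1.42755101e-01],
       [ 0.00000000e+00,  0.00000000e+00,  0.00000000e+00,
         1.00000000e+00]])}
```

View pics/conf.png

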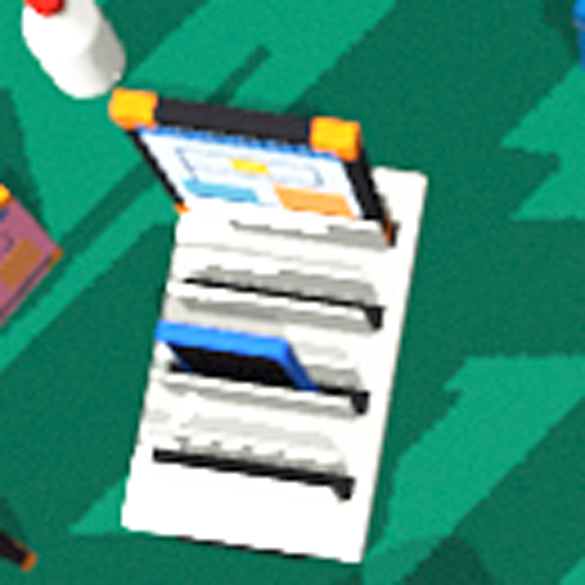

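The crop confirms it: the black-bumpered tablet with the lit screen sits in the rack's far slot at about (240,115) in the crop, and the blue phone is two slots nearer at (235,350). Now I'll move above the tablet.

{"name": "play_rows", "arguments": {
  "hand": [1, 1, 1, 1, 1, 1, 1, 1, 1, 1],
  "xyz": [
    [0.024, 0.047, 0.012],
    [0.024, 0.047, 0.012],
    [0.024, 0.047, 0.012],
    [0.024, 0.047, 0.012],
    [0.024, 0.047, 0.012],
    [0.024, 0.047, 0.012],
    [0.024, 0.047, 0.012],
    [0.024, 0.047, 0.0],
    [0.024, 0.047, 0.0],
    [0.024, 0.047, 0.0]
  ],
  "twist": [
    [0, 0, 0.064],
    [0, 0, 0.064],
    [0, 0, 0.064],
    [0, 0, 0.064],
    [0, 0, 0.064],
    [0, 0, 0.064],
    [0, 0, 0.064],
    [0, 0, 0.064],
    [0, 0, 0.064],
    [0, 0, 0.064]
  ]
}}

```text
clock: 1.75
eef_pos: [0.3992, -0.1068, 0.3157]
ee_rot: [-1.38, 2.821, -0.0]
force: [1.1, -0.5, 0.1]
grip_width: 0.0855
finger_force: 0.0
```

{"name": "play_rows", "arguments": {
  "hand": [1, 1, 1, 1, 1, 1, 1, 1, 1],
  "xyz": [
    [0.024, 0.047, 0.0],
    [0.024, 0.047, 0.0],
    [0.024, 0.047, 0.0],
    [0.024, 0.047, 0.0],
    [0.024, 0.047, 0.0],
    [0.024, 0.047, 0.0],
    [0.024, 0.047, 0.0],
    [0.024, 0.047, 0.0],
    [0, 0, 0]
  ],
  "twist": [
    [0, 0, 0.064],
    [0, 0, 0.064],
    [0, 0, 0.064],
    [0, 0, 0.064],
    [0, 0, 0.064],
    [0, 0, 0.064],
    [0, 0, 0.064],
    [0, 0, 0.064],
    [0, 0, 0]
  ]
}}

```text
clock: 2.88
eef_pos: [0.5912, 0.2705, 0.3107]
ee_rot: [2.047, -2.374, -0.002]
force: [-0.3, -1.6, -0.6]
grip_width: 0.0852
finger_force: 0.0
```

```bash
cat >> h.py <<'E'
from scipy.spatial.transform import Rotation as R
def wrist():
    s=get_state(); p,d=imaging.camera("wrist"); m=imaging.camera_model("wrist"); K=m["camera_matrix"]; M=m["mount"]
    v,u=np.mgrid[0:480,0:640]
    P=np.stack([(u-K[0,2])/K[0,0]*d,(v-K[1,2])/K[1,1]*d,d],-1)@M[:3,:3].T+M[:3,3]
    W=R.from_rotvec(s["ee_rot"]).apply(P.reshape(-1,3)).reshape(P.shape)+s["eef_pos"]; W[d<=0]=np.nan
    return s,p,W
E
python3 - <<'E'
from h import *
s,p,W=wrist(); cv2.imwrite("pics/w1.png",p)
print(s["eef_pos"].round(4),s["clock"],s["joint_pos"].round(2),R.from_rotvec(s["ee_rot"]).as_matrix().round(3).tolist())
m=np.nan_to_num((W[...,2]>.21)&(W[...,2]<.245)&(W[...,0]>.5)&(W[...,0]<.7)); t=W[m]
print(len(t)); 
if len(t)>20: print(cv2.minAreaRect((t[:,:2]*1000).astype(np.float32)),np.percentile(t[:,2],[5,50,95]),np.polyfit(t[:,1],t[:,0],1))
E
```

```text
[0.5912 0.2705 0.3107] 2.875 [ 0.74  0.21  0.41 -0.   -1.78 -0.88] [[-0.147, -0.989, -0.006], [-0.989, 0.147, -0.003], [0.004, 0.005, -1.0]]
4893
((592.31982421875, 269.7823486328125), (135.0387725830078, 15.139464378356934), 81.14764404296875) [0.22618846 0.22800303 0.2291283 ] [0.15675927 0.55036105]
```

{"name": "play_rows", "arguments": {
  "hand": [1, 1, 1, 1, 1, 1, 0, 0, 0, 0],
  "newtons": 60,
  "xyz": [
    [0.001, 0, -0.02],
    [0, 0, -0.03],
    [0, 0, -0.03],
    [0, 0, -0.025],
    [0, 0, -0.013],
    [0, 0, 0],
    [0, 0, 0],
    [0, 0, 0],
    [0, 0, 0],
    [0, 0, 0]
  ],
  "twist": [
    [0, 0, -0.009],
    [0, 0, 0],
    [0, 0, 0],
    [0, 0, 0],
    [0, 0, 0],
    [0, 0, 0],
    [0, 0, 0],
    [0, 0, 0],
    [0, 0, 0],
    [0, 0, 0]
  ]
}}

```text
clock: 4.18
eef_pos: [0.592, 0.2675, 0.1977]
ee_rot: [-2.037, 2.391, -0.0]
force: [7.0, -2.3, 3.5]
grip_width: 0.0128
finger_force: 60.9
```

{"name": "play_rows", "arguments": {
  "hand": [0, 0, 0, 0, 0, 0, 0],
  "xyz": [
    [0, 0, 0.01],
    [0, 0, 0.02],
    [0, 0, 0.03],
    [0, 0, 0.03],
    [0, 0, 0.03],
    [0, 0, 0.02],
    [0, 0, 0]
  ],
  "twist": [
    [0, 0, 0],
    [0, 0, 0],
    [0, 0, 0],
    [0, 0, 0],
    [0, 0, 0],
    [0, 0, 0],
    [0, 0, 0]
  ]
}}

```text
clock: 5.05
eef_pos: [0.592, 0.2676, 0.3386]
ee_rot: [-2.035, 2.39, 0.0]
force: [-0.5, 0.6, -4.1]
grip_width: 0.0131
finger_force: 59.4
```

{"name": "play_rows", "arguments": {
  "hand": [0, 0, 0, 0, 0, 0, 0, 0, 0, 0],
  "xyz": [
    [-0.001, -0.02, 0],
    [-0.001, -0.035, 0],
    [-0.001, -0.035, 0],
    [-0.001, -0.035, 0],
    [-0.001, -0.035, 0],
    [-0.001, -0.035, 0],
    [-0.001, -0.035, 0],
    [-0.001, -0.035, 0],
    [-0.001, -0.035, 0],
    [-0.001, -0.035, 0]
  ],
  "twist": [
    [0, 0, -0.043],
    [0, 0, -0.043],
    [0, 0, -0.043],
    [0, 0, -0.043],
    [0, 0, -0.043],
    [0, 0, -0.043],
    [0, 0, -0.043],
    [0, 0, -0.043],
    [0, 0, -0.043],
    [0, 0, -0.043]
  ]
}}

```text
clock: 6.3
eef_pos: [0.5808, -0.0693, 0.3357]
ee_rot: [1.475, -2.771, -0.002]
force: [0.3, -0.4, -4.7]
grip_width: 0.0131
finger_force: 59.3
```

{"name": "play_rows", "arguments": {
  "hand": [0, 0, 0, 0, 0, 0],
  "xyz": [
    [0, 0, 0],
    [0, 0, 0],
    [0, 0, -0.02],
    [0, 0, -0.02],
    [0, 0, -0.02],
    [0, 0, 0]
  ],
  "twist": [
    [0, 0, 0],
    [0.029, 0.0434, 0],
    [0.029, 0.0434, 0],
    [0.029, 0.0434, 0],
    [0.029, 0.0434, 0],
    [0, 0, 0]
  ]
}}

```text
clock: 7.05
eef_pos: [0.5815, -0.0677, 0.273]
ee_rot: [1.422, -2.668, -0.286]
force: [-0.8, 0.9, -3.8]
grip_width: 0.0131
finger_force: 59.3
```

Run:
```python
from h import *
s=get_state(); print(s["clock"],s["eef_pos"].round(4),s["force"].round(1),s["joint_pos"].round(2)); print(R.from_rotvec(s["ee_rot"]).as_matrix().round(3))
for c in ["scene","top"]:
    p,d=imaging.camera(c); W=cloud(c,d); cv2.imwrite(f"pics/{c}1.png",p)
    os=models.outline_of("tablet",c)
    for o in os:
        w=W[o["mask"]]; w=w[~np.isnan(w[:,0])]
        if len(w)<50 or abs(np.median(w[:,1])+.05)>.15: continue
        a=np.median(w,0); w=w[np.abs(w-a).max(1)<.15]; u,S,V=np.linalg.svd(w-w.mean(0)); 
        print(c,o["conf"],len(w),np.percentile(w,[2,50,98],axis=0).round(3).tolist(),"n",V[2].round(3))
    q=p[150:330,180:420] if c=="scene" else p[120:300,280:520]
    cv2.imwrite(f"pics/{c}1c.png",cv2.resize(q,None,fx=3,fy=3,interpolation=2))
```

```text
7.05 [ 0.5815 -0.0677  0.273 ] [-0.8  0.9 -3.8] [ 0.14  0.19  0.36 -0.15 -1.9  -0.76]
[[-0.557 -0.811 -0.179]
 [-0.83   0.545  0.116]
 [ 0.004  0.214 -0.977]]
scene 0.89 836 [[0.522, -0.099, 0.107], [0.588, -0.026, 0.211], [0.625, 0.01, 0.306]] n [-0.795  0.566  0.219]
top 0.73 1827 [[0.519, -0.119, 0.116], [0.558, -0.07, 0.241], [0.617, -0.013, 0.309]] n [-0.811  0.541  0.221]
top 0.32 9274 [[0.251, -0.342, -0.007], [0.394, -0.204, -0.0], [0.533, -0.075, 0.006]] n [ 0.001  0.    -1.   ]
```

View pics/top1c.png

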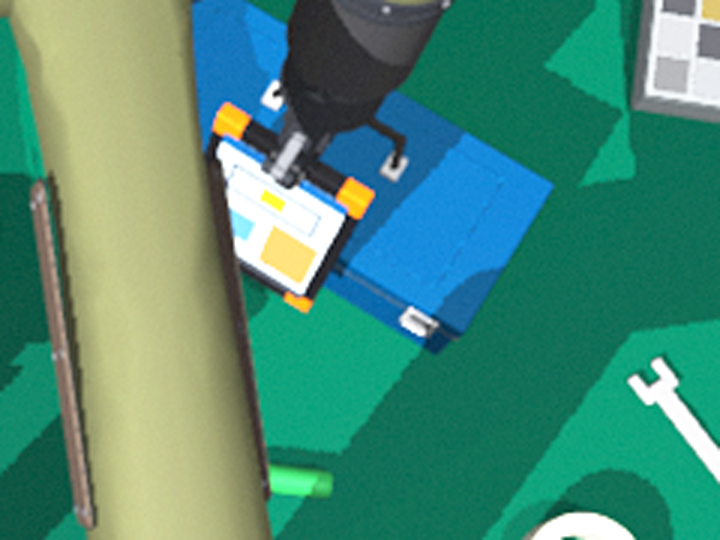

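The tablet is in the gripper at crop (285,220), screen out, parallel to the toolbox front, with a lean of about 12.5°. Now I'll lower it.

{"name": "play_rows", "arguments": {
  "hand": [0, 0, 0, 0, 0, 0, 0],
  "xyz": [
    [0, 0, -0.02],
    [0, 0, -0.025],
    [0, 0, -0.02],
    [0, 0, -0.015],
    [0, 0, -0.008],
    [0, 0, 0],
    [0, 0, 0]
  ],
  "twist": [
    [0, 0, 0],
    [0, 0, 0],
    [0, 0, 0],
    [0, 0, 0],
    [0, 0, 0],
    [0, 0, 0],
    [0, 0, 0]
  ]
}}

```text
clock: 8.12
eef_pos: [0.5822, -0.0677, 0.1903]
ee_rot: [1.428, -2.674, -0.279]
force: [-0.8, 0.2, -3.9]
grip_width: 0.0132
finger_force: 59.4
```

{"name": "play_rows", "arguments": {
  "hand": [0, 0, 0],
  "xyz": [
    [0, 0, -0.002],
    [0, 0, -0.002],
    [0, 0, 0]
  ],
  "twist": [
    [0, 0, 0],
    [0, 0, 0],
    [0, 0, 0]
  ]
}}

```text
clock: 8.5
eef_pos: [0.5817, -0.0676, 0.185]
ee_rot: [1.427, -2.673, -0.28]
force: [0.7, -0.3, -4.2]
grip_width: 0.0133
finger_force: 59.4
```

{"name": "play_rows", "arguments": {
  "hand": [0, 0, 0, 0],
  "xyz": [
    [0, 0, -0.002],
    [0, 0, -0.002],
    [0, 0, -0.002],
    [0, 0, 0]
  ],
  "twist": [
    [0, 0, 0],
    [0, 0, 0],
    [0, 0, 0],
    [0, 0, 0]
  ]
}}

```text
clock: 9.0
eef_pos: [0.5817, -0.0676, 0.179]
ee_rot: [1.427, -2.673, -0.28]
force: [-0.1, 0.7, -3.4]
grip_width: 0.0132
finger_force: 59.3
```

{"name": "play_rows", "arguments": {
  "hand": [0, 0],
  "xyz": [
    [0, 0, -0.002],
    [0, 0, 0]
  ],
  "twist": [
    [0, 0, 0],
    [0, 0, 0]
  ]
}}

```text
clock: 9.25
eef_pos: [0.5819, -0.0677, 0.1775]
ee_rot: [1.427, -2.673, -0.28]
force: [0.6, -0.6, -3.0]
grip_width: 0.0127
finger_force: 59.5
```

{"name": "play_rows", "arguments": {
  "hand": [0, 0, 0],
  "xyz": [
    [0, 0, -0.002],
    [0, 0, 0],
    [0, 0, 0]
  ],
  "twist": [
    [0, 0, 0],
    [0, 0, 0],
    [0, 0, 0]
  ]
}}

```text
clock: 9.62
eef_pos: [0.582, -0.0682, 0.1771]
ee_rot: [1.428, -2.675, -0.277]
force: [-1.1, -1.7, 6.7]
grip_width: 0.013
finger_force: 60.8
```

{"name": "play_rows", "arguments": {
  "hand": [0, 0, 0, 0],
  "xyz": [
    [0.0048, -0.0032, -0.0011],
    [0.0048, -0.0032, -0.0013],
    [0.0048, -0.0032, -0.0015],
    [0, 0, 0]
  ],
  "twist": [
    [0.0185, 0.0275, 0],
    [0.0185, 0.0275, 0],
    [0.0185, 0.0275, 0],
    [0, 0, 0]
  ]
}}

```text
clock: 10.12
eef_pos: [0.5971, -0.0781, 0.1731]
ee_rot: [1.399, -2.621, -0.405]
force: [0.2, -2.2, 6.8]
grip_width: 0.0136
finger_force: 61.1
```

```bash
cat > lean.py <<'E'
from h import *
s=get_state(); print(s["clock"],s["eef_pos"].round(4),s["force"].round(1),s["moment"].round(2)); print("tilt",np.degrees(np.arccos(-R.from_rotvec(s["ee_rot"]).as_matrix()[2,2])))
X=np.array([.83,-.557,0]); Y=np.array([.557,.83,0]); C=np.array([.659,-.119,0])
for c in ["top","scene"]:
    p,d=imaging.camera(c); W=cloud(c,d); cv2.imwrite(f"pics/{c}_l.png",p)
    for o in models.outline_of("tablet",c):
        w=W[o["mask"]]; w=w[~np.isnan(w[:,0])]
        if len(w)<50 or np.hypot(*(np.median(w,0)[:2]-[.58,-.06]))>.12: continue
        w=w[np.abs(w-np.median(w,0)).max(1)<.14]; n=np.linalg.svd(w-w.mean(0))[2][2]; n*=np.sign(n[2])
        q=w-C; x,y=q@X,q@Y; f=np.polyfit(w[:,2],x,1)
        print(c,round(o["conf"],2),len(w),"lean",np.degrees(np.arcsin(n[2])).round(1),"face x at z0, z115",np.polyval(f,[0,.115]).round(4),"y",np.percentile(y,[2,98]).round(3),"z",np.percentile(w[:,2],[1,99]).round(3),"yaw",np.degrees(np.arctan2(-n[1],-n[0])).round(1))
E
python3 lean.py
```

```text
10.125 [ 0.5971 -0.0781  0.1731] [ 0.2 -2.2  6.8] [-0.34  0.01  0.2 ]
tilt 17.534416505013514
top 0.55 1105 lean 18.7 face x at z0, z115 [-0.1375 -0.099 ] y [-0.067  0.029] z [0.016 0.206] yaw -33.4
scene 0.97 1072 lean 17.4 face x at z0, z115 [-0.1326 -0.0973] y [-0.063  0.073] z [-0.     0.208] yaw -34.2
```

{"name": "play_rows", "arguments": {
  "hand": [0, 0, 0],
  "xyz": [
    [0.0024, -0.0016, -0.0008],
    [0.0024, -0.0016, -0.0008],
    [0, 0, 0]
  ],
  "twist": [
    [0.0093, 0.0138, 0],
    [0.0093, 0.0138, 0],
    [0, 0, 0]
  ]
}}

```text
clock: 10.7
eef_pos: [0.6018, -0.0812, 0.1715]
ee_rot: [1.389, -2.602, -0.447]
force: [0.1, -1.1, 7.4]
grip_width: 0.0135
finger_force: 61.2
```

{"name": "play_rows", "arguments": {
  "hand": [0, 0, 0],
  "xyz": [
    [0.0024, -0.0016, -0.0008],
    [0.0024, -0.0016, -0.0008],
    [0, 0, 0]
  ],
  "twist": [
    [0.0093, 0.0138, 0],
    [0.0093, 0.0138, 0],
    [0, 0, 0]
  ]
}}

```text
clock: 11.08
eef_pos: [0.6041, -0.0825, 0.1688]
ee_rot: [1.378, -2.574, -0.496]
force: [-8.8, 5.3, 7.6]
grip_width: 0.0135
finger_force: 60.8
```

{"name": "play_rows", "arguments": {
  "hand": [0, 0, 0.25, 0.35, 0.45, 0.45, 0.45],
  "newtons": 20,
  "xyz": [
    [-0.0008, 0.0005, 0.001],
    [0, 0, 0],
    [0, 0, 0],
    [0, 0, 0],
    [0, 0, 0],
    [0, 0, 0],
    [0, 0, 0]
  ],
  "twist": [
    [0, 0, 0],
    [0, 0, 0],
    [0, 0, 0],
    [0, 0, 0],
    [0, 0, 0],
    [0, 0, 0],
    [0, 0, 0]
  ]
}}

```text
clock: 11.95
eef_pos: [0.605, -0.0831, 0.1692]
ee_rot: [1.378, -2.581, -0.49]
force: [-0.2, 0.1, -0.9]
grip_width: 0.0384
finger_force: 0.0
```

```bash
python3 lean.py
```

```text
11.95 [ 0.605  -0.0831  0.1692] [-0.2  0.1 -0.9] [-0.55 -0.85 -0.01]
tilt 21.47649471176884
top 0.56 803 lean 22.5 face x at z0, z115 [-0.1398 -0.0938] y [-0.067 -0.014] z [0.033 0.201] yaw -30.3
scene 0.74 1037 lean 22.2 face x at z0, z115 [-0.1422 -0.0954] y [-0.058  0.072] z [0.008 0.203] yaw -34.1
```

{"name": "play_rows", "arguments": {
  "hand": [0.45, 0.45, 0.45, 0.45, 0.45, 0.45, 0.45, 0.45, 0.45],
  "xyz": [
    [0.003, -0.002, 0.0093],
    [0.006, -0.004, 0.0186],
    [0.006, -0.004, 0.0186],
    [0.006, -0.004, 0.0186],
    [0, 0, 0.03],
    [0, 0, 0.03],
    [0, 0, 0.03],
    [0, 0, 0],
    [0, 0, 0]
  ],
  "twist": [
    [0, 0, 0],
    [0, 0, 0],
    [0, 0, 0],
    [0, 0, 0],
    [0, 0, 0],
    [0, 0, 0],
    [0, 0, 0],
    [0, 0, 0],
    [0, 0, 0]
  ]
}}

```text
clock: 13.28
eef_pos: [0.6261, -0.0971, 0.324]
ee_rot: [1.378, -2.58, -0.49]
force: [-0.1, 0.7, 0.0]
grip_width: 0.0386
finger_force: 0.0
```

```bash
python3 lean.py; python3 -c "
import cv2
a=cv2.imread('pics/scene_l.png')[150:360,180:420]; b=cv2.imread('pics/top_l.png')[110:320,220:460]
cv2.imwrite('pics/fin.png',cv2.resize(cv2.hconcat([a,b]),None,fx=1.66,fy=1.66,interpolation=2))"
```

```text
13.275 [ 0.6261 -0.0971  0.324 ] [-0.1  0.7  0. ] [-0.51 -0.86  0.02]
tilt 21.495043038626356
top 0.9 390 lean 21.0 face x at z0, z115 [-0.1282 -0.0892] y [-0.068 -0.023] z [0.076 0.202] yaw -26.1
scene 0.93 1265 lean 22.1 face x at z0, z115 [-0.1407 -0.0945] y [-0.062  0.073] z [0.003 0.203] yaw -34.3
```

View pics/fin.png

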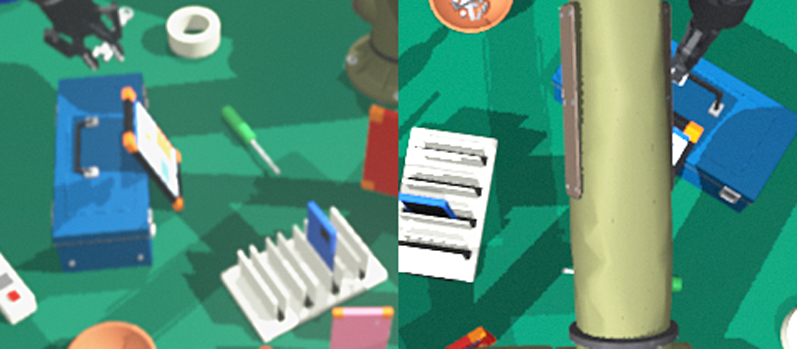

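The left half shows the tablet at about (155,150) leaning on the lid's front edge, screen out, foot on the bench, with the gripper clear at (90,35). The phone is still in the rack and the screwdriver hasn't moved. I'm handing the job in.

```bash
python3 -c "
from h import *
print(r.job_done())"
```

```text
the job is handed in; nothing more can be done
None
```

The tablet is propped on the blue toolbox, leaning back about 22°, square to it and screen out, with the gripper clear and the phone still in the rack; I handed the job in at about 13 s, and no verdict was shown.

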